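# Put a slicer insert away in its caddy and lock it

## Robot

A 7-joint arm with a two-finger parallel gripper is mounted at the origin on a cart in front of the work surface, level with it; the furniture and walls round the work are solid. World frame = base frame: x ahead of the robot, y to its left, z up, the work surface at z = 0. Lengths are in mm, angles in degrees, forces in N, time in s.
With the tool pointing down it reaches from about 375 to 925 mm from the base axis. Payload 3.1 kg.
Tool frame: the origin (TCP) lies at the very end of the fingers, on their centre line; the grasp point (between the pads) lies 19 mm behind it; z points along the fingers, y is the direction in which the jaws open and shut (so a half turn about z gives the same grasp; the last joint's range is limited). The gripper opens to 85 mm and grips with 20 to 120 N. Pads are 22 mm wide; open, the fingers measure 114 mm over their backs; the gripper's body (76 mm by 85 mm) begins 54 mm behind the grasp point. The pads swing forward as they close: fully open they stand 13 mm farther back than shut.
Start: joints at [-73.671, 21.939, 2.515, 91.553, -1.026, 66.532, -2.859], TCP at [242.766, 602.966, 231.269] pointing down, gripper open.
Joint ranges: [-149.38, 149.38], [-23.57, 123.04], [-84.95, 90], [0, 143.3], [-89.99, 269.99], [3.08, 112.72], [-163.45, 163.45]. Speed limits (degrees/s): [159.86, 159.86, 180, 180, 180, 180, 180].

## Interface

Orientations are given as a 3x3 rotation matrix whose columns are the frame's x, y, z axes.
In Python, from cell import bot, vision, recognise, masks_of gives the robot as it stands. The module is installed in compiled form; this text tells all that it offers.
- The arm moves only by the tool jog_arm, never from a script. Its argument "motion" is a list of rows, each a list of 3 entries, a list of its own where there are three numbers: the turn, a rotation vector about the tool's x, y, z as a fraction of full scale, then the shift along the tool's x, y, z as a fraction of full scale, then the opening, from 0 (shut) to 1 (fully open). In form: [[[rx, ry, rz], [tx, ty, tz], hand], ...]. A call has 1 to 20 rows; each row is the pose to reach, as a shift and turn from the pose measured when the call began, along the tool's axes at that moment; what a row does not reach only later rows make up. Full scale, the value 1, is 0.4 m for a shift and 0.5 rad for a turn. A row lasts 1/10 s, in which the tool goes at most 50 mm and 8.59 degrees, less where a joint would pass 70% of its speed; a pose out of reach is approached as far as the arm can. A call with a number of a shift or a turn outside -1 to 1 is refused whole. A call with a gripper value outside its range is refused whole. The fingers move at their own pace and stop on an object; "grip_force" is the grip in N (left out, the last holds). Time passes only in rows, so rows that repeat a pose let the fingers close. It gives the time, the measured TCP pose, the force and the opening at its end, in the units of the state.
- bot.observe(): the state, without advancing time (a new reading comes with each control period).
- vision.camera(name): name is "scene" or "top" or "wrist"; returns (picture, depth): 400x640x3 uint8, blue, green, red; 400x640 float32, mm along the optical axis (not along the pixel's ray), 0 where there is no reading.
- vision.get_calibration(name): a dict with "camera_matrix" (3x3 intrinsics, pixels), "T" (4x4, takes a point from camera to world coordinates). Camera axes: x right, y up, looking along -z (the intrinsics and any distortion apply to the point x, -y, -z); pixel columns grow to the right and rows downward; lengths in mm; the calibration is good to about 2 mm. A picture is of the moment at which its call begins: read the wrist's pose just before it. get_calibration takes no time and is no camera call; for the wrist camera it gives the pose at the moment of the call.
- bot.job_done(): hands the job in, once; it reports no verdict.
Trained networks look in the newest picture that a camera, given by its name, has taken for a name from the list of things; names that differ only in an ending like _2 or _b are one class to them, and where a whole thing is asked for, a point or a joint stands for the part that bears it (a point fixed in the world has none). Each returns a list of dicts, best first, with "p" (0 to 1); they miss things now and then, are a little off and sometimes report something else, mostly with a low value. They report only what shows in the picture. A call takes as long as a camera call.
- recognise(camera, target): "extent" ([left, top, right, bottom] in pixels, round what is visible of it).
- masks_of(camera, target): "pixels" (400x640 bool, what is visible of it) and "extent" ([left, top, right, bottom] in pixels, round what is visible of it).
The state is a dict: "time_s": time; "joint_positions": joint angles; "dq": joint speeds; "joint_efforts": joint torques, N m; "eef_pos": TCP position; "tcp_rot": TCP orientation; "contact_force": force on the tool from outside, world axes, zero at the start; "torque": the same for the moment, N m; "finger_gap": finger opening in mm.
Only numpy, scipy, OpenCV 4.12 (cv2) and the standard library are available. Lean on these libraries where they do the work, as an engineer would, in place of code of your own. Each camera call takes 0.05 s, during which the arm holds its last target.

## Task

Put the loose slicer insert into the free upper slot of the white caddy, lying flat with its handle outside, pushed fully home. Then slide the black lock knob on the caddy's roof across to its end stop, so that the bolt bars the mouth. Leave the salt shaker and the pasta jar alone.

Things in the scene. Friction and masses are not known exactly. Their poses are not given: they have to be found in the camera images.
- slicer_insert: Loose steel slicer insert, 120 g: flat plate 90 (x) x 96 (y) x 4 mm with a slit on top. From the middle of its -x edge a strip, 18 wide, 4 thick, runs 75 mm to -x and bears an upright black grip near its end. Starts flat on the worktop, grip up. Origin: centre of the plate's underside; z up; x points from the handle to the plate, the way it is pushed in.
- insert_grip (a point): Middle of the insert's upright black grip, a block 12 (insert x) x 28 (y) x 38 mm high standing on the strip, from 4 to 42 mm above the plate's underside. The point is at (-120, 0, 27) mm in the insert's frame. Gripped firmly across its 12 mm thickness, it keeps the plate level when lifted.
- caddy: White plastic caddy, fixed, 100 (x) x 130 (y) x 90 mm high. Origin: centre of its underside on the worktop (z = 0); z up. Its open mouth is the -x side (x = -50 mm): inserts go in along +x. Two slots one above the other; the lower already holds a like insert, fixed, whose handle and grip stick out of the mouth, up to 54 mm above the worktop.
- upper_mouth (a point): Middle of the upper slot's mouth, at (-50, 0, 75) mm in the caddy's frame, axes as the caddy's. The slot is 106 mm wide inside (5 mm play on either side of the plate) and 14 mm high: from its ledges' tops, 68 mm above the worktop, to the roof's underside, 82 mm. Ledges 15 mm wide run along both side walls; the middle is open.
- slot_home (a point): Where the insert's origin is when it lies fully home on the upper ledges: (-3, 0, 68) mm in the caddy's frame, axes as the caddy's. The insert's x then points along the caddy's x, its front edge has met the back wall (x = +42 mm), and the middle of its grip stands 73 mm out from the mouth.
- lock_grip (a point): Middle of the black lock knob on the caddy's roof, a block 24 (caddy x) x 18 (caddy y) x 34 mm high. The point is 115.5 mm above the worktop; the knob's top 127.5 mm; the thin grey carriage it stands on ends at 93.5 mm. In the caddy's frame it is at x = 5 mm, y = 45 mm less the lock's travel.
- lock (a joint): Travel of lock knob and bolt, m: 0 open (caddy's +y side), grows as they slide along the caddy's -y; end stop 0.046. Starts 0 to 0.008. Stiff (about 2.5 N), stays where left. The grey bolt, 16 mm wide, hangs 4 mm before the mouth: open, it is beside it; locked, it stands before the plates beside the strip. It jams on an insert more than 6 mm short of home.
- salt: Bystander: salt shaker, 44 mm across, 90 mm high, origin under its centre; leave it alone.
- pasta_jar: Bystander: glass jar of pasta with a screw lid, 81 mm across, 136 mm high, origin under its centre; leave it alone.

How it is judged (in metres and radians):
On the way, in this order (a step that is already met when the one before it is completed fails the run):
1. the insert is fully home in the upper slot while the lock is still open (x of slicer_insert in the frame of slot_home above -0.006 m and y of slicer_insert in the frame of slot_home between -0.01 and 0.01 m and z of slicer_insert in the frame of slot_home between -0.004 and 0.011 m and value of joint lock below 0.015 m), for 0.2 s.
2. the lock knob is at its end stop (value of joint lock above 0.042 m), for 0.2 s.
At the end, for the whole second after the job is handed in: The insert rests flat on the upper slot's ledges (height within 4 mm, sideways within 10 mm, tilt under 0.1 rad), fully home to 6 mm and at rest, and the lock knob is within 4 mm of its end stop (x of slicer_insert in the frame of slot_home between -0.006 and 0.006 m and y of slicer_insert in the frame of slot_home between -0.01 and 0.01 m and z of slicer_insert in the frame of slot_home between -0.004 and 0.004 m and angle between slicer_insert's own z axis and vertical below 0.1 rad and linear speed of slicer_insert below 0.02 m/s and value of joint lock above 0.042 m); the robot touches nothing.
It fails at once if the salt shaker is moved by more than 30 mm (distance of salt from where it was at the start of the episode above 0.03 m).
It fails at once if the pasta jar is moved by more than 30 mm (distance of pasta_jar from where it was at the start of the episode above 0.03 m).
It also fails if it takes over 48 s, if anything falls off the work surface, if the arm or the gripper's body presses on something with over 40 N, if the wrist force passes 120 N, or if a joint passes its speed limit or range.

## Working session

There is one attempt and no reset: what is moved stays moved. The work goes in short steps, Python scripts to look and compute and a tool call to move; the robot and the scene stay as the last step left them, time stands still between calls to the robot, and variables do not carry over. Pictures are saved under pics/ and viewed, and the job is handed in when it is done.

Besides the shell and the picture viewer there is one more tool, called after "Emit:" by a JSON object that holds its "op" and its "data". jog_arm: Moves the arm, as the interface text tells. Its arguments: {"type":"object","properties":{"motion":{"type":"array","items":{"type":"array"}},"grip_force":{"type":"number"}},"required":["motion"]}

```bash
mkdir -p pics; ls; python3 - <<'E'
from cell import bot, vision, recognise, masks_of
import cv2, numpy as np
s=bot.observe(); print(s['time_s'],s['eef_pos'],s['tcp_rot'],s['finger_gap'])
for n in ['scene','top','wrist']:
    im,d=vision.camera(n); cv2.imwrite(f'pics/{n}0.png',im); np.save(f'pics/{n}0.npy',d)
    c=vision.get_calibration(n); print(n,c['camera_matrix'],np.round(c['T'],3).tolist(), [k for k in c])
    for t in ['slicer_insert','insert_grip','caddy','lock_grip','salt','pasta_jar']:
        r=recognise(n,t); print(n,t,[(np.round(x['extent']).tolist(),round(x['p'],2)) for x in r[:3]])
print(bot.observe()['time_s'])
E
```

```text
pics
0.0 [242.4259201  602.08759453 229.86471603] [[-9.27648187e-01  3.73454222e-01 -8.86508920e-04]
 [ 3.73455259e-01  9.27644872e-01 -2.48207125e-03]
 [-1.04574532e-04 -2.63356031e-03 -9.99996527e-01]] 85.17666380494185
scene [[375.27303599   0.         317.98349851]
 [  0.         375.27303599 203.13977815]
 [  0.           0.           1.        ]] [[0.54, 0.446, -0.714, -3.244], [-0.841, 0.264, -0.472, -473.156], [-0.022, 0.855, 0.518, 533.454], [0.0, 0.0, 0.0, 1.0]] ['camera_matrix', 'T']
scene slicer_insert [([326.0, 235.0, 400.0, 282.0], 0.55)]
scene insert_grip [([330.0, 237.0, 402.0, 286.0], 0.97)]
scene caddy [([233.0, 198.0, 303.0, 274.0], 0.97)]
scene lock_grip [([237.0, 200.0, 254.0, 265.0], 0.8)]
scene salt [([353.0, 189.0, 365.0, 219.0], 0.55)]
scene pasta_jar [([390.0, 173.0, 432.0, 237.0], 0.96)]
top [[395.39314294   0.         321.10479003]
 [  0.         395.39314294 196.94994599]
 [  0.           0.           1.        ]] [[0.025, 0.993, -0.114, 514.691], [-1.0, 0.026, 0.008, -93.277], [0.011, 0.113, 0.993, 933.835], [0.0, 0.0, 0.0, 1.0]] ['camera_matrix', 'T']
top slicer_insert []
top insert_grip [([344.0, 181.0, 394.0, 259.0], 0.76)]
top caddy [([231.0, 200.0, 318.0, 285.0], 0.89)]
top lock_grip [([346.0, 181.0, 397.0, 256.0], 0.59)]
top salt [([317.0, 134.0, 337.0, 161.0], 0.55)]
top pasta_jar [([364.0, 117.0, 412.0, 169.0], 0.96)]
wrist [[358.8410736    0.         314.99440213]
 [  0.         358.8410736  196.7996283 ]
 [  0.           0.           1.        ]] [[0.374, -0.891, -0.259, 177.335], [0.927, 0.36, 0.103, 629.14], [0.001, -0.279, 0.96, 374.643], [0.0, 0.0, 0.0, 1.0]] ['camera_matrix', 'T']
wrist slicer_insert []
wrist insert_grip []
wrist caddy []
wrist lock_grip []
wrist salt []
wrist pasta_jar []
1.05
```

```bash
python3 - <<'E'
import cv2
a=cv2.imread('pics/scene0.png')[150:310,210:450]; cv2.imwrite('pics/s0c.png',cv2.resize(a,None,fx=3.3,fy=3.3,interpolation=cv2.INTER_CUBIC))
a=cv2.imread('pics/top0.png')[100:300,210:430]; cv2.imwrite('pics/t0c.png',cv2.resize(a,None,fx=3,fy=3,interpolation=cv2.INTER_CUBIC))
E
```

```text
(no output)
```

View pics/s0c.png

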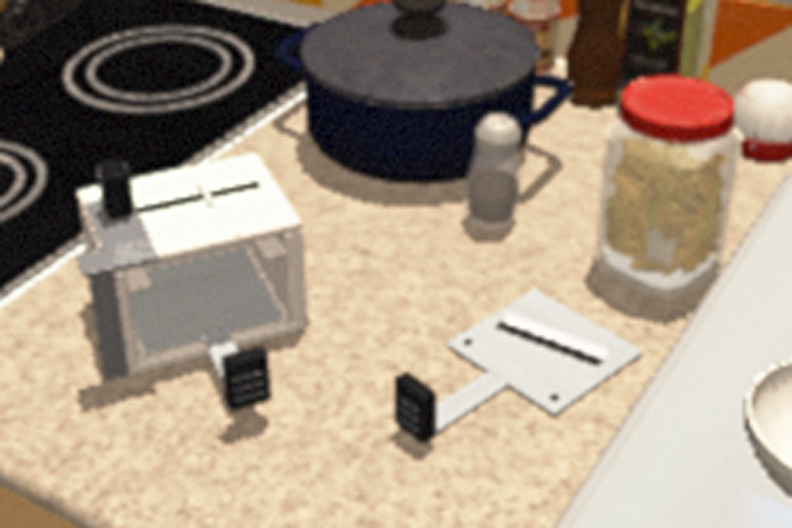

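View pics/t0c.png

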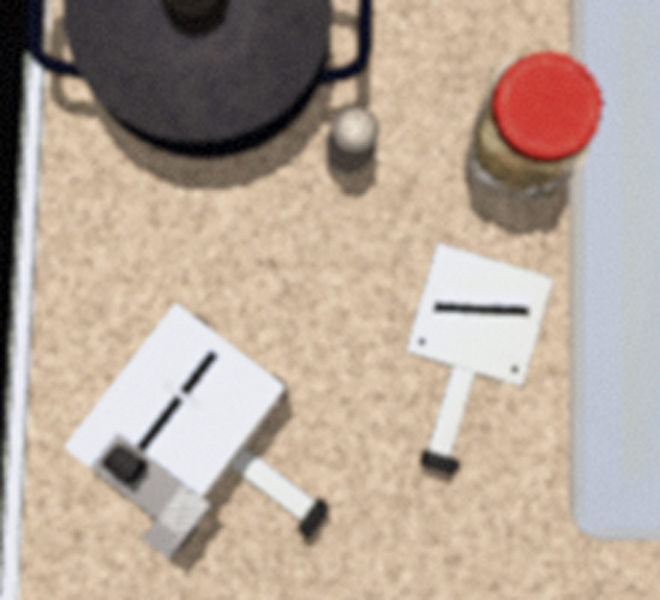

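View pics/top0.png

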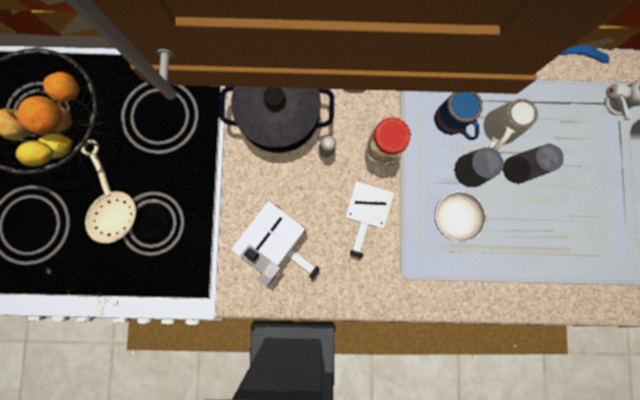

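```bash
cat > h.py <<'E'
import numpy as np, cv2
from cell import bot, vision, recognise, masks_of
def world(us,vs,c,d=None,z=None):
    K=c['camera_matrix'];T=np.array(c['T'])
    us=np.atleast_1d(us).astype(float);vs=np.atleast_1d(vs).astype(float)
    r=np.stack([(us-K[0,2])/K[0,0],-(vs-K[1,2])/K[1,1],-np.ones_like(us)],-1)
    w=r@T[:3,:3].T
    if d is None: d=(z-T[2,3])/w[:,2]
    return T[:3,3]+w*np.atleast_1d(d)[:,None]
def project(P,c):
    K=c['camera_matrix'];T=np.array(c['T'])
    p=(np.atleast_2d(P)-T[:3,3])@T[:3,:3]
    return np.stack([K[0,2]+K[0,0]*p[:,0]/-p[:,2],K[1,2]-K[1,1]*p[:,1]/-p[:,2]],-1)
E
python3 - <<'E'
from h import *
c=vision.get_calibration('top'); d=np.load('pics/top0.npy'); im=cv2.imread('pics/top0.png')
vs,us=np.mgrid[0:400,0:640]
P=world(us.ravel(),vs.ravel(),c,d.ravel()).reshape(400,640,3)
def px(u,v): print(u,v,np.round(P[v,u]),im[v,u])
for u,v in [(270,235),(285,222),(250,254),(370,210),(356,253),(316,270),(328,142),(390,135),(330,250),(300,290),(275,95)]: px(u,v)
hsv=cv2.cvtColor(im,cv2.COLOR_BGR2HSV)
m=((hsv[...,1]<35)&(hsv[...,2]>170)).astype(np.uint8)
n,l,s,cen=cv2.connectedComponentsWithStats(m)
for i in range(1,n):
    if s[i,4]>300 and 200<cen[i][0]<410:
        ys,xs=np.nonzero(l==i); print(s[i],cv2.minAreaRect(np.stack([xs,ys],1).astype(np.float32)), 'medz',np.median(P[ys,xs,2]))
E
```

```text
270 235 [527.   6.  91.] [211 200 197]
285 222 [556. -25.  91.] [241 235 233]
250 254 [488.  40. 127.] [51 53 53]
370 210 [ 593. -218.    2.] [234 235 233]
356 253 [ 493. -182.   42.] [48 46 50]
316 270 [454. -94.  53.] [42 39 42]
328 142 [ 732. -112.   91.] [205 220 226]
390 135 [ 738. -239.  138.] [ 55  62 203]
330 250 [ 497. -125.    3.] [156 181 202]
300 290 [403. -58.  -2.] [157 182 203]
275 95 [820.   2. 131.] [34 38 42]
[ 345  181   49   71 1727] ((365.23394775390625, 218.22018432617188), (41.37809371948242, 67.33518981933594), 16.699243545532227) medz 3.949172377154696
[ 231  201   74   82 2558] ((266.7115478515625, 242.4423065185547), (50.60624313354492, 69.98921966552734), 37.87498474121094) medz 90.19792126849268
```

```bash
python3 - <<'E'
from h import *
c=vision.get_calibration('top'); d=np.load('pics/top0.npy'); im=cv2.imread('pics/top0.png')
hsv=cv2.cvtColor(im,cv2.COLOR_BGR2HSV)
m=((hsv[...,1]<35)&(hsv[...,2]>170)).astype(np.uint8)
def rect(mm,z):
    ys,xs=np.nonzero(mm); W=world(xs,ys,c,z=z)[:,:2].astype(np.float32); return cv2.minAreaRect(W)
a=np.zeros_like(m);a[175:260,340:400]=1
plate=cv2.morphologyEx(m*a,cv2.MORPH_OPEN,np.ones((15,15),np.uint8)); plate=cv2.morphologyEx(m*a,cv2.MORPH_OPEN,cv2.getStructuringElement(cv2.MORPH_ELLIPSE,(15,15)))
print('plate',rect(plate,4))
vs,us=np.mgrid[0:400,0:640]
P=world(us.ravel(),vs.ravel(),c,d.ravel()).reshape(400,640,3)
roof=((P[...,2]>80)&(P[...,2]<99)).astype(np.uint8); roof[:, :225]=0;roof[:,330:]=0;roof[:195]=0
roof=roof; print('roof+',rect(roof,90))
k=((hsv[...,2]<110)).astype(np.uint8)
for nm,z,b in [('grip',42,(345,405,240,265)),('lowgrip',54,(300,330,255,285)),('knob',127.5,(240,262,240,268))]:
    q=(np.abs(P[...,2]-z)<12)&(hsv[...,2]<110); q[:, :b[0]]=0;q[:,b[1]:]=0;q[:b[2]]=0;q[b[3]:]=0
    print(nm,q.sum(),rect(q,z), P[q].mean(0))
cv2.imwrite('pics/roofm.png',cv2.resize((roof*120+plate*200)[170:300,220:410],None,fx=4,fy=4))
E
```

```text
plate ((607.9021606445312, -216.84837341308594), (87.87152862548828, 101.29094696044922), 87.77691650390625)
roof+ ((511.9165344238281, 11.037277221679688), (107.53411102294922, 145.8065185546875), 54.33358383178711)
grip 52 ((490.957763671875, -182.86875915527344), (26.751855850219727, 9.843291282653809), 73.10906982421875) [ 491.04591368 -183.09037491   41.01677786]
lowgrip 61 ((448.7199401855469, -89.96501922607422), (11.16943359375, 25.63041114807129), 55.58958053588867) [448.48930421 -89.70583014  53.46527688]
knob 111 ((487.5842590332031, 38.32002639770508), (22.990825653076172, 19.630483627319336), 47.273345947265625) [487.14073975  38.85676113 126.53766214]
```

View pics/roofm.png

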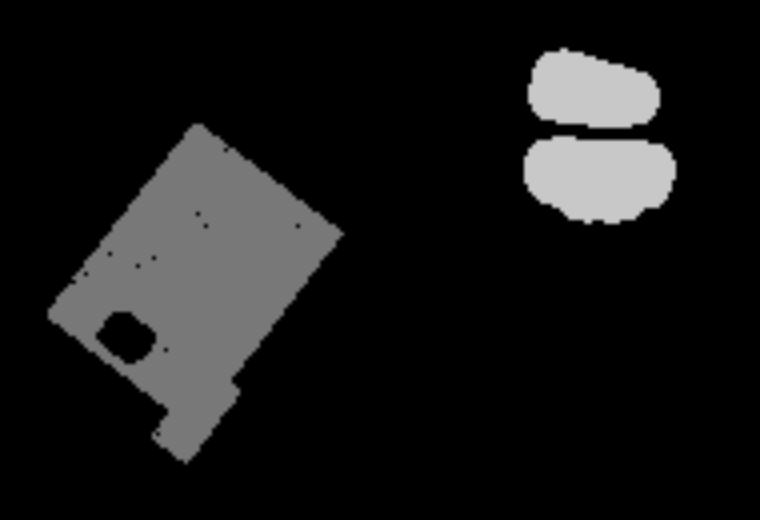

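```bash
cat >> h.py <<'E'
from scipy.spatial.transform import Rotation as Ro
def Rdown(yaw):  # tool y at azimuth yaw, z down
    y=np.array([np.cos(np.radians(yaw)),np.sin(np.radians(yaw)),0]);z=np.array([0,0,-1.]);return np.stack([np.cross(y,z),y,z],1)
def go(pos,yaw,s=None,pR=None):
    if pR is None: s=s or bot.observe(); pR=(np.array(s['eef_pos']),np.array(s['tcp_rot']))
    p,R=pR; Rt=Rdown(yaw)
    rv=Ro.from_matrix(R.T@Rt).as_rotvec(); sh=R.T@(np.array(pos,float)-p)
    print('turn',np.round(rv/0.5,4).tolist(),'shift',np.round(sh/400,4).tolist(),'mm',np.round(np.linalg.norm(sh)),'rows>=',max(np.linalg.norm(sh)/50,np.degrees(np.linalg.norm(rv))/8.59))
    return np.array(pos,float),Rt
E
python3 - <<'E'
from h import *
a=go([420,380,240],41)
a=go([500,100,250],13,pR=a)
a=go([480,-80,250],-14,pR=a)
E
```

```text
turn [0.0, -0.0001, 0.9449] shift [-0.6192, -0.3516, -0.0218] mm 285.0 rows>= 5.69948995265671
turn [0.0, 0.0, 0.9774] shift [-0.6595, -0.3083, -0.025] mm 291.0 rows>= 5.8275209137333865
turn [0.0, 0.0, 0.9425] shift [-0.4272, -0.1499, 0.0] mm 181.0 rows>= 3.622154055254967
```

Emit:
{"op": "jog_arm", "data": {"motion": [[[0, 0, 0.945], [-0.62, -0.35, -0.022], 1], [[0, 0, 0.945], [-0.62, -0.35, -0.022], 1], [[0, 0, 0.945], [-0.62, -0.35, -0.022], 1], [[0, 0, 0.945], [-0.62, -0.35, -0.022], 1], [[0, 0, 0.945], [-0.62, -0.35, -0.022], 1], [[0, 0, 0.945], [-0.62, -0.35, -0.022], 1]]}}

```text
time_s: 1.65
eef_pos: [423.4, 376.5, 240.6]
tcp_rot: [[-0.653, 0.758, 0.001], [0.758, 0.653, -0.001], [-0.001, 0.001, -1.0]]
contact_force: [0.7, -0.0, -0.1]
finger_gap: 85.8
```

Emit:
{"op": "jog_arm", "data": {"motion": [[[0, 0, 0.977], [-0.66, -0.308, -0.025], 1], [[0, 0, 0.977], [-0.66, -0.308, -0.025], 1], [[0, 0, 0.977], [-0.66, -0.308, -0.025], 1], [[0, 0, 0.977], [-0.66, -0.308, -0.025], 1], [[0, 0, 0.977], [-0.66, -0.308, -0.025], 1], [[0, 0, 0.977], [-0.66, -0.308, -0.025], 1]]}}

```text
time_s: 2.25
eef_pos: [502.8, 93.6, 251.4]
tcp_rot: [[-0.22, 0.976, 0.003], [0.976, 0.22, 0.0], [-0.001, 0.003, -1.0]]
contact_force: [0.5, 1.0, 0.7]
finger_gap: 85.1
```

Emit:
{"op": "jog_arm", "data": {"motion": [[[0, 0, 0.942], [-0.427, -0.15, 0], 1], [[0, 0, 0.942], [-0.427, -0.15, 0], 1], [[0, 0, 0.942], [-0.427, -0.15, 0], 1], [[0, 0, 0.942], [-0.427, -0.15, 0], 1], [[0, 0, 0.942], [-0.427, -0.15, 0], 1], [[0, 0, 0.942], [-0.427, -0.15, 0], 1]]}}

```text
time_s: 2.85
eef_pos: [481.8, -86.9, 251.7]
tcp_rot: [[0.249, 0.968, 0.003], [0.968, -0.249, 0.001], [0.002, 0.003, -1.0]]
contact_force: [-0.3, -0.5, -0.4]
finger_gap: 85.6
```

```bash
python3 - <<'E'
from h import *
s=bot.observe(); c=vision.get_calibration('wrist'); im,d=vision.camera('wrist')
cv2.imwrite('pics/w1.png',im);np.savez('pics/w1.npz',d=d,T=c['T'],K=c['camera_matrix'])
print(s['time_s'],s['eef_pos'],np.degrees(np.arctan2(s['tcp_rot'][1][1],s['tcp_rot'][0][1])),s['joint_positions'])
E
```

```text
2.85 [481.75737544 -86.92988442 251.65589623] -14.431156209385541 [-32.66962127   2.47165391  39.59771436 113.43208096  -1.83106319
  64.49202744  -6.74549444]
```

View pics/w1.png

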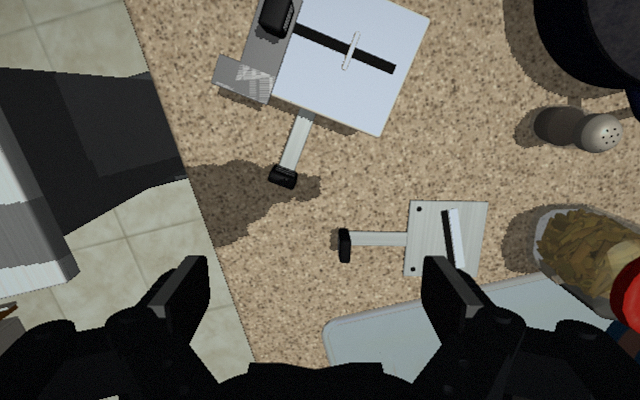

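```bash
cat > fit.py <<'E'
from h import *
import sys
def load(n):
    z=np.load(f'pics/{n}.npz'); return cv2.imread(f'pics/{n}.png'),z['d'],{'T':z['T'],'camera_matrix':z['K']}
def cloud(d,c):
    vs,us=np.mgrid[0:400,0:640]; return world(us.ravel(),vs.ravel(),c,d.ravel()).reshape(400,640,3)
E
python3 - <<'E'
from fit import *
im,d,c=load('w1'); P=cloud(d,c); hsv=cv2.cvtColor(im,cv2.COLOR_BGR2HSV)
for u,v in [(420,240),(340,120),(275,20),(283,178),(345,245),(300,300),(260,200),(350,50)]: print((u,v),np.round(P[v,u],1),hsv[v,u])
E
```

```text
(420, 240) [ 578.7 -210.3    3.4] [ 73  10 177]
(340, 120) [514.9 -44.6  90.8] [ 99  21 211]
(275, 20) [485.6  34.6 126.5] [ 0 12 42]
(283, 178) [450.5 -87.4  55.4] [90  8 33]
(345, 245) [ 492.5 -177.    42. ] [ 0  0 22]
(300, 300) [ 420.5 -253.7    0.5] [ 17  65 168]
(260, 200) [ 410.  -116.8   -0. ] [20 55 92]
(350, 50) [534.7   5.9  94.1] [106  31 217]
```

```bash
python3 - <<'E'
from fit import *
im,d,c=load('w1'); hsv=cv2.cvtColor(im,cv2.COLOR_BGR2HSV)
def rectify(z,x0,x1,y0,y1,s=3): # col=y decreasing to right, row = x decreasing downward
    xs=np.arange(x1,x0,-1/s); ys=np.arange(y1,y0,-1/s)
    X,Y=np.meshgrid(xs,ys,indexing='ij'); q=project(np.stack([X.ravel(),Y.ravel(),0*X.ravel()+z],1),c).astype(np.float32).reshape(*X.shape,2)
    return cv2.remap(im,q[...,0],q[...,1],cv2.INTER_LINEAR)
a=rectify(4,470,670,-280,-140); cv2.imwrite('pics/r_ins.png',a)
b=rectify(90,430,620,-110,90);cv2.imwrite('pics/r_cad.png',b)
def lab(a,f):
    h=cv2.cvtColor(a,cv2.COLOR_BGR2HSV); m=f(h).astype(np.uint8)
    return m
m=lab(a,lambda h:(h[...,1]<40)&(h[...,2]>120)); m=cv2.morphologyEx(m,cv2.MORPH_CLOSE,np.ones((45,45))); 
m2=cv2.morphologyEx(m,cv2.MORPH_OPEN,np.ones((90,90)))
n,l,s,_=cv2.connectedComponentsWithStats(m2); i=1+np.argmax(s[1:,4]); ys,xs=np.nonzero(l==i)
X=670-ys/3;Y=-140-xs/3
print('plate',cv2.minAreaRect(np.stack([X,Y],1).astype(np.float32)),len(X)/9)
m=lab(b,lambda h:(h[...,1]<45)&(h[...,2]>185)); m=cv2.morphologyEx(m,cv2.MORPH_CLOSE,np.ones((45,45)))
cv2.imwrite('pics/r_cadm.png',m*255)
E
```

```text
plate ((604.1060791015625, -206.9780731201172), (78.46244812011719, 99.07634735107422), 74.52136993408203) 6448.666666666667
```

View pics/r_ins.png

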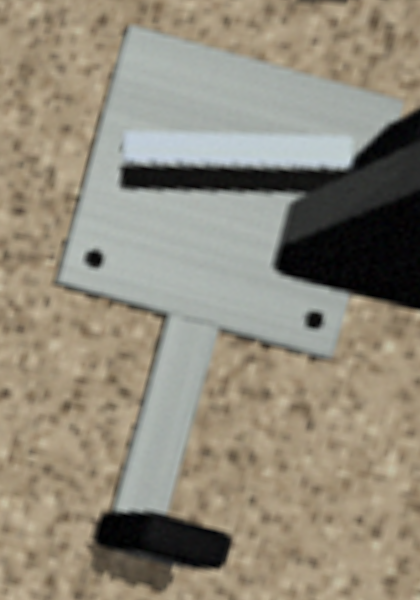

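View pics/r_cad.png

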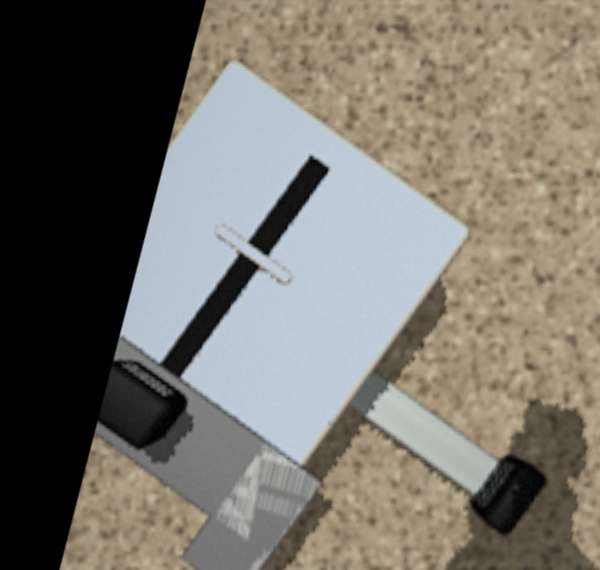

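```bash
python3 - <<'E'
from fit import *
im,d,c=load('w1'); P=cloud(d,c); v=cv2.cvtColor(im,cv2.COLOR_BGR2HSV)[...,2]
def f(nm,z,cen,hx,hy,yaw,V=110):
    q=(np.abs(P[...,2]-z)<3)&(np.hypot(P[...,0]-cen[0],P[...,1]-cen[1])<30)&(v<V)
    W=P[q]; r=cv2.minAreaRect(W[:,:2].astype(np.float32)); print(nm,q.sum(),np.median(W[:,2]),r)
f('grip',42,(490,-184),0,0,0); f('low',54,(448,-90),0,0,0); f('knob',127.5,(487,39),0,0,0)
q=(np.abs(P[...,2]-90)<3)&(np.hypot(P[...,0]-520,P[...,1])<120); print('roof z',np.median(P[q][:,2]))
for n in ['scene']:
    c=vision.get_calibration(n); d=np.load('pics/scene0.npy'); im=cv2.imread('pics/scene0.png'); P=cloud(d,c); v=cv2.cvtColor(im,cv2.COLOR_BGR2HSV)[...,2]
    f('grip',42,(490,-184),0,0,0); f('low',54,(448,-90),0,0,0); f('knob',127.5,(487,39),0,0,0)
E
```

```text
grip 258 42.04166932937528 ((490.4943542480469, -183.4569549560547), (27.15675163269043, 11.854668617248535), 76.00700378417969)
low 331 54.122545347034134 ((447.92669677734375, -89.0159912109375), (12.275686264038086, 27.713172912597656), 54.10053253173828)
knob 836 127.8175486848655 ((486.31207275390625, 39.52604675292969), (22.28493881225586, 18.740337371826172), 55.26630783081055)
roof z 90.71037828818908
grip 52 40.87549015548282 ((488.39788818359375, -184.93423461914062), (26.89637565612793, 11.321231842041016), 69.33716583251953)
low 50 53.29065141391433 ((445.745361328125, -90.02542114257812), (12.852750778198242, 25.899188995361328), 64.85652923583984)
knob 50 126.52957603027156 ((483.8578186035156, 39.64739990234375), (22.879117965698242, 18.6320743560791), 59.36387252807617)
```

```bash
python3 - <<'E'
from h import *
go([490.4,-183.9,90],-14.3);go([490.4,-183.9,10],-14.3)
E
```

```text
turn [0.0053, -0.0034, 0.0017] shift [-0.2342, 0.0799, 0.4036] mm 189.0 rows>= 3.787292726296117
turn [0.0053, -0.0034, 0.0017] shift [-0.2345, 0.0794, 0.6036] mm 261.0 rows>= 5.219260896786485
```

Emit:
{"op": "jog_arm", "data": {"motion": [[[0.005, -0.003, 0.002], [-0.235, 0.08, 0.35], 1], [[0.005, -0.003, 0.002], [-0.235, 0.08, 0.35], 1], [[0.005, -0.003, 0.002], [-0.235, 0.08, 0.35], 1], [[0.005, -0.003, 0.002], [-0.235, 0.08, 0.4], 1], [[0.005, -0.003, 0.002], [-0.235, 0.08, 0.42], 1], [[0.005, -0.003, 0.002], [-0.235, 0.08, 0.42], 1]]}}

```text
time_s: 3.5
eef_pos: [489.7, -181.9, 81.8]
tcp_rot: [[0.244, 0.97, -0.004], [0.97, -0.244, 0.002], [0.0, -0.004, -1.0]]
contact_force: [-0.1, 0.2, -0.5]
finger_gap: 85.2
```

```bash
python3 - <<'E'
from h import *
s=bot.observe(); c=vision.get_calibration('wrist'); im,d=vision.camera('wrist')
cv2.imwrite('pics/w2.png',im);np.savez('pics/w2.npz',d=d,T=c['T'],K=c['camera_matrix'])
print(s['time_s'],s['eef_pos']); go([490.4,-183.9,10],-14.3)
E
```

```text
3.5 [ 489.65131581 -181.85570358   81.84248038]
turn [-0.0012, -0.002, 0.0064] shift [-0.0052, -0.0008, 0.1838] mm 74.0 rows>= 1.470701432702258
```

View pics/w2.png

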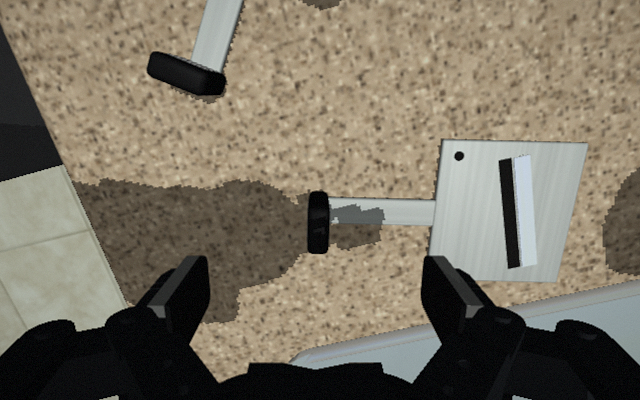

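```bash
python3 - <<'E'
from fit import *
im,d,c=load('w2'); P=cloud(d,c); v=cv2.cvtColor(im,cv2.COLOR_BGR2HSV)[...,2]
q=(np.abs(P[...,2]-42)<4)&(np.hypot(P[...,0]-490,P[...,1]+184)<30)&(v<110)
W=P[q]; print(len(W),np.median(W[:,2]),cv2.minAreaRect(W[:,:2].astype(np.float32)))
E
```

```text
1017 42.234232668397226 ((490.6111755371094, -183.79473876953125), (27.717615127563477, 11.676519393920898), 75.47476959228516)
```

Emit:
{"op": "jog_arm", "data": {"motion": [[[-0.001, -0.002, 0.006], [-0.005, 0, 0.1], 1], [[-0.001, -0.002, 0.006], [-0.005, 0, 0.18], 1], [[-0.001, -0.002, 0.006], [-0.005, 0, 0.18], 1], [[-0.001, -0.002, 0.006], [-0.005, 0, 0.18], 0], [[-0.001, -0.002, 0.006], [-0.005, 0, 0.18], 0], [[-0.001, -0.002, 0.006], [-0.005, 0, 0.18], 0], [[-0.001, -0.002, 0.006], [-0.005, 0, 0.18], 0], [[-0.001, -0.002, 0.006], [-0.005, 0, 0.18], 0], [[-0.001, -0.002, 0.006], [-0.005, 0, 0.18], 0], [[-0.001, -0.002, 0.006], [-0.005, 0, 0.18], 0]], "grip_force": 80}}

```text
time_s: 4.55
eef_pos: [491.5, -184.3, 12.6]
tcp_rot: [[0.247, 0.969, 0.001], [0.969, -0.247, 0.0], [0.001, 0.001, -1.0]]
contact_force: [-1.2, 0.6, 6.9]
finger_gap: 10.6
```

```bash
python3 - <<'E'
from h import *
a=go([460,-190,160],-14.3)
a=go([430,-190,160],10,pR=a)
a=go([395,-190,160],33,pR=a)
a=go([381,-180,160],54.3,pR=a)
E
```

```text
turn [0.0027, -0.0011, -0.0008] shift [-0.0331, -0.0723, -0.3687] mm 151.0 rows>= 3.0174423761009814
turn [0.0, 0.0, -0.8482] shift [-0.0185, -0.0727, 0.0] mm 30.0 rows>= 2.828870779976717
turn [0.0, 0.0, -0.8029] shift [0.0152, -0.0862, 0.0] mm 35.0 rows>= 2.677532013969732
turn [0.0, 0.0, -0.7435] shift [0.04, -0.0157, 0.0] mm 17.0 rows>= 2.4796274738067523
```

Emit:
{"op": "jog_arm", "data": {"motion": [[[0.002, -0.001, 0], [0, 0, -0.05], 0], [[0.002, -0.001, 0], [0, 0, -0.12], 0], [[0.002, -0.001, 0], [-0.015, -0.03, -0.2], 0], [[0.002, -0.001, 0], [-0.03, -0.07, -0.28], 0], [[0.002, -0.001, 0], [-0.033, -0.072, -0.368], 0], [[0.002, -0.001, 0], [-0.033, -0.072, -0.368], 0], [[0.002, -0.001, 0], [-0.033, -0.072, -0.368], 0]]}}

```text
time_s: 5.25
eef_pos: [460.3, -189.8, 160.0]
tcp_rot: [[0.247, 0.969, 0.002], [0.969, -0.247, 0.001], [0.001, 0.001, -1.0]]
contact_force: [-0.2, 0.0, -0.8]
finger_gap: 10.7
```

```bash
python3 - <<'E'
from h import *
s=bot.observe(); c=vision.get_calibration('wrist'); im,d=vision.camera('wrist')
cv2.imwrite('pics/w3.png',im);np.savez('pics/w3.npz',d=d,T=c['T'],K=c['camera_matrix'])
print(s['time_s'],s['eef_pos'],s['finger_gap'],s['contact_force'])
vs,us=np.mgrid[0:400,0:640]; P=world(us.ravel(),vs.ravel(),c,d.ravel()).reshape(400,640,3)
for u,v in [(450,200),(560,200),(450,260),(540,270),(400,210)]: print(np.round(P[v,u],1))
E
```

```text
5.25 [ 460.32165849 -189.76306237  160.039731  ] 10.719550376254722 [-0.23855018  0.04881058 -0.82688188]
[ 5.713e+02 -2.387e+02  2.000e-01]
[ 571.  -191.8  152.6]
[ 520.  -208.7  152.3]
[ 559.5 -223.7  153.1]
[ 5.268e+02 -2.368e+02  3.000e-01]
```

View pics/w3.png

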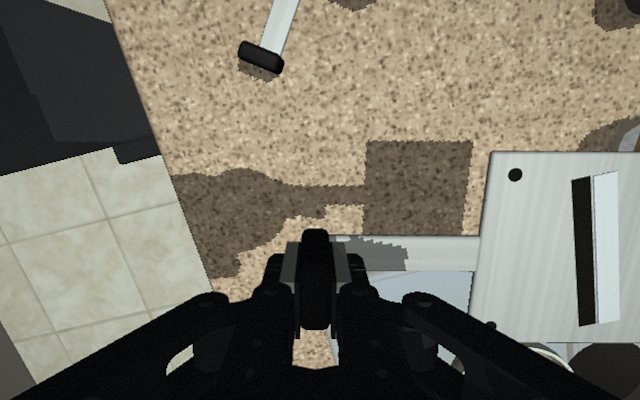

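```bash
python3 - <<'E'
from fit import *
im,d,c=load('w3')
p=np.array([460.32,-189.76,160.04]); s=bot.observe(); R=np.array(s['tcp_rot'])
g=cv2.cvtColor(im,cv2.COLOR_BGR2GRAY)
print(g[225:280:2,440].tolist())
for u in (430,455): 
    W=world([u,u],[236,271],c,z=152.6); print((W-p)@R)
W=world([491,606,470],[152,152,341],c,z=152.6); print((W-p)@R)
E
```

```text
[93, 94, 80, 82, 87, 78, 160, 189, 196, 197, 197, 194, 191, 190, 188, 187, 190, 193, 193, 193, 190, 186, 191, 176, 179, 179, 180, 180]
[[ 8.42022176 52.17599467  7.38121922]
 [-9.07981385 53.70779653  7.36790587]]
[[ 8.39871928 63.48304043  7.36727385]
 [-9.10473579 65.3524447   7.3535423 ]]
[[ 46.51699712  74.63795866   7.37841794]
 [ 46.44971344 123.32621772   7.31838553]
 [-47.4636991   76.87965727   7.31429456]]
```

Emit:
{"op": "jog_arm", "data": {"motion": [[[0, 0, -0.28], [-0.006, -0.024, 0], 0], [[0, 0, -0.56], [-0.012, -0.048, 0], 0], [[0, 0, -0.848], [-0.018, -0.073, 0], 0], [[0, 0, -0.848], [-0.018, -0.073, 0], 0]]}}

```text
time_s: 5.7
eef_pos: [426.3, -188.4, 156.7]
tcp_rot: [[-0.173, 0.985, -0.007], [0.985, 0.173, 0.002], [0.004, -0.006, -1.0]]
contact_force: [0.0, 0.8, -0.5]
finger_gap: 11.0
```

Emit:
{"op": "jog_arm", "data": {"motion": [[[0, 0, -0.28], [0.005, -0.028, 0], 0], [[0, 0, -0.56], [0.01, -0.056, 0], 0], [[0, 0, -0.803], [0.015, -0.086, 0], 0], [[0, 0, -0.803], [0.015, -0.086, 0], 0]]}}

```text
time_s: 6.1
eef_pos: [389.4, -188.1, 155.6]
tcp_rot: [[-0.541, 0.841, -0.01], [0.841, 0.541, 0.003], [0.008, -0.007, -1.0]]
contact_force: [0.4, -0.7, -1.0]
finger_gap: 10.7
```

Emit:
{"op": "jog_arm", "data": {"motion": [[[0, 0, -0.25], [0.014, -0.005, 0], 0], [[0, 0, -0.5], [0.028, -0.01, 0], 0], [[0, 0, -0.743], [0.04, -0.016, 0], 0], [[0, 0, -0.743], [0.04, -0.016, 0], 0]]}}

```text
time_s: 6.5
eef_pos: [375.4, -177.6, 155.1]
tcp_rot: [[-0.807, 0.59, -0.011], [0.59, 0.807, 0.004], [0.011, -0.004, -1.0]]
contact_force: [-1.0, -0.7, -1.4]
finger_gap: 10.9
```

```bash
python3 - <<'E'
from h import *
s=bot.observe(); c=vision.get_calibration('wrist'); im,d=vision.camera('wrist')
cv2.imwrite('pics/w4.png',im);np.savez('pics/w4.npz',d=d,T=c['T'],K=c['camera_matrix'],p=s['eef_pos'],R=s['tcp_rot'])
print(s['time_s'],s['eef_pos'],s['finger_gap'],s['joint_positions'])
go([381,-180,90],54.3)
E
```

```text
6.5 [ 375.38410385 -177.55955387  155.14527593] 10.85176675321414 [-19.05775827   0.91950667  39.57049682 127.49615785  -0.69041054
  52.47951263  74.77352338]
turn [-0.0075, -0.0207, -0.0193] shift [-0.0152, 0.004, 0.1632] mm 66.0 rows>= 1.3119597852723188
```

View pics/w4.png

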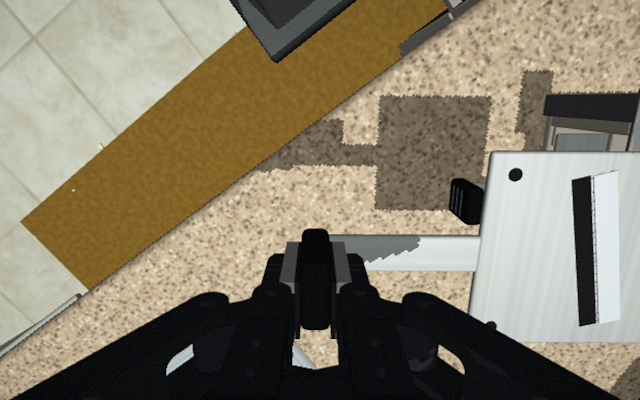

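Emit:
{"op": "jog_arm", "data": {"motion": [[[-0.007, -0.02, -0.019], [-0.015, 0.004, 0.08], 0], [[-0.007, -0.02, -0.019], [-0.015, 0.004, 0.163], 0], [[-0.007, -0.02, -0.019], [-0.015, 0.004, 0.177], 0], [[-0.007, -0.02, -0.019], [-0.015, 0.004, 0.177], 0], [[-0.007, -0.02, -0.019], [-0.015, 0.004, 0.177], 0]]}}

```text
time_s: 7.05
eef_pos: [382.0, -180.5, 85.4]
tcp_rot: [[-0.811, 0.585, 0.001], [0.585, 0.811, -0.001], [-0.001, 0.0, -1.0]]
contact_force: [1.1, 0.2, -0.7]
finger_gap: 11.0
```

```bash
python3 - <<'E'
from h import *
s=bot.observe(); print(s['time_s'],s['eef_pos'],np.round(s['tcp_rot'],4).tolist())
for n in ['wrist','scene','top']:
    c=vision.get_calibration(n); im,d=vision.camera(n)
    cv2.imwrite(f'pics/{n}5.png',im);np.savez(f'pics/{n}5.npz',d=d,T=c['T'],K=c['camera_matrix'],p=s['eef_pos'],R=s['tcp_rot'])
a=cv2.imread('pics/scene5.png')[150:310,210:410]; cv2.imwrite('pics/s5c.png',cv2.resize(a,None,fx=3.7,fy=3.7,interpolation=cv2.INTER_CUBIC))
a=cv2.imread('pics/top5.png')[170:320,210:380]; cv2.imwrite('pics/t5c.png',cv2.resize(a,None,fx=4,fy=4,interpolation=cv2.INTER_CUBIC))
E
```

```text
7.05 [ 382.04418557 -180.50012222   85.41623998] [[-0.811, 0.5851, 0.0012], [0.5851, 0.811, -0.0007], [-0.0014, 0.0001, -1.0]]
```

View pics/s5c.png

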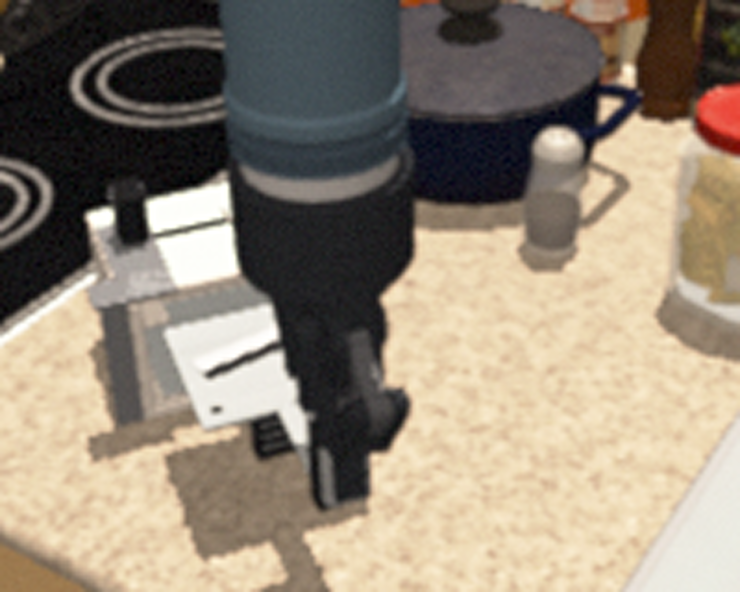

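View pics/t5c.png

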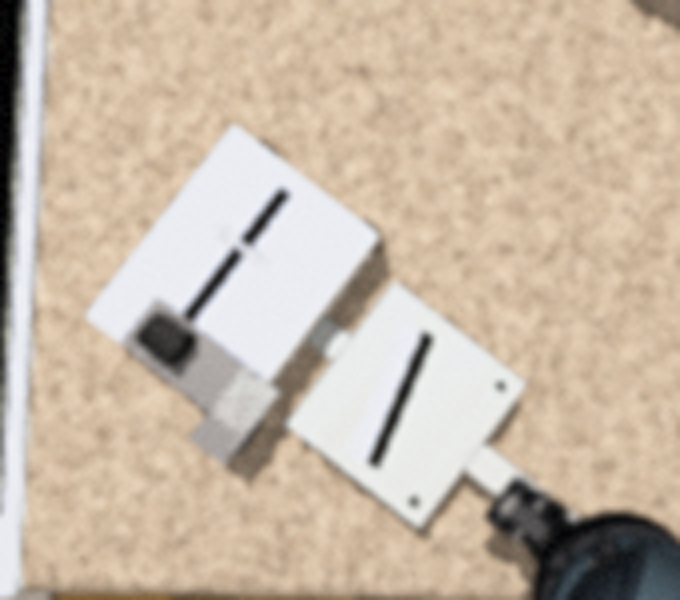

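View pics/wrist5.png

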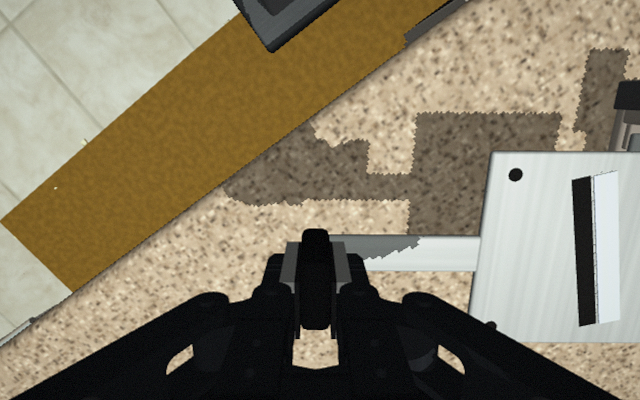

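```bash
python3 - <<'E'
from fit import *
im,d,c=load('top5')
f=lambda L,z: world([210+(u-1.5)/4 for u,v in L],[170+(v-1.5)/4 for u,v in L],c,z=z)[:,:2]
A=f([(395,282),(288,424),(525,383),(421,531)],78)  # fr,fl,rr,rl
B=f([(237,124),(382,237),(88,315),(275,383)],90)
ang=lambda v:np.degrees(np.arctan2(v[1],v[0]))
print('plate',A,A.mean(0),ang(A[0]-A[2]),ang(A[1]-A[3]),ang(A[1]-A[0])-90,ang(A[3]-A[2])-90, [np.linalg.norm(A[0]-A[2]),np.linalg.norm(A[1]-A[0])])
print('roof',B,ang(B[0]-B[1]),ang(B[2]-B[0])-90,ang(B[3]-B[1])-90,[np.linalg.norm(B[0]-B[1]),np.linalg.norm(B[2]-B[0])])
yaw=54.3; r=np.radians(yaw);R=np.array([[np.cos(r),-np.sin(r)],[np.sin(r),np.cos(r)]])
for q,l in zip(B[:3],[(50,-65),(-50,-65),(50,65)]): print('centre',q-R@np.array(l))
cen=np.mean([q-R@np.array(l) for q,l in zip(B[:3],[(50,-65),(-50,-65),(50,65)])],0); print(cen)
print('plate in caddy',(A-cen)@R,(A.mean(0)-cen)@R)
s=np.load('pics/top5.npz'); print('tcp in caddy',(s['p'][:2]-cen)@R)
# scene-depth check plate height
P=cloud(d,c); print('plate z',np.median(P[260:290,295:320,2]))
E
```

```text
plate [[ 518.47673467  -75.42759544]
 [ 441.97686055  -20.70117391]
 [ 466.58974844 -146.40425128]
 [ 388.05714246  -92.92543556]] [453.77512153 -83.86461405] 53.83159124074521 53.256466769757225 54.420856417699554 55.746078318881956 [np.float64(87.9201058593992), np.float64(94.05961914800154)]
roof [[600.39543924  11.32834601]
 [542.03399397 -68.0825937 ]
 [497.03381817  85.77410194]
 [464.04263427 -14.11630417]] 53.68673480301357 54.23684512986986 55.31861935410217 [np.float64(98.55026961119164), np.float64(127.38051376489885)]
centre [518.43294943   8.6543484 ]
centre [518.42562529  10.45176138]
centre [520.64218685   7.23974686]
[519.16692052   8.78195222]
plate in caddy [[ -68.78793835  -48.57925288]
 [ -68.98634215   45.48015701]
 [-156.70510615  -47.86048984]
 [-159.10285289   47.12163871]] [-113.39555988   -0.95948675]
tcp in caddy [-233.72962145    0.90122321]
plate z 77.23344989122376
```

Emit:
{"op": "jog_arm", "data": {"motion": [[[0, 0, 0], [0, 0.03, 0], 0], [[0, 0, 0], [0, 0.06, 0], 0], [[0, 0, 0], [0, 0.09, 0], 0], [[0, 0, 0], [0, 0.12, 0], 0], [[0, 0, 0], [0, 0.12, 0], 0]]}}

```text
time_s: 7.7
eef_pos: [412.2, -139.1, 86.1]
tcp_rot: [[-0.814, 0.581, 0.004], [0.581, 0.814, 0.0], [-0.003, 0.002, -1.0]]
contact_force: [0.5, 0.7, -0.7]
finger_gap: 10.8
```

```bash
python3 - <<'E'
from h import *
s=bot.observe(); print(s['time_s'],s['eef_pos'],s['contact_force'],s['torque'],np.round(s['tcp_rot'],4).tolist())
im,d=vision.camera('top'); cv2.imwrite('pics/top6.png',im)
a=im[170:320,210:380]; cv2.imwrite('pics/t6c.png',cv2.resize(a,None,fx=4,fy=4,interpolation=cv2.INTER_CUBIC))
go([519.1-125*np.cos(np.radians(54.2)),9-125*np.sin(np.radians(54.2)),85],54.2)
E
```

```text
7.7 [ 412.18502517 -139.08802815   86.09262961] [ 0.49816595  0.72367563 -0.68730129] [-0.06246033  0.05991448  0.03252971] [[-0.8142, 0.5806, 0.0039], [0.5806, 0.8142, 0.0002], [-0.0031, 0.0024, -1.0]]
turn [0.003, 0.0052, 0.0079] shift [-0.0011, 0.1477, 0.0026] mm 59.0 rows>= 1.182002055798598
```

View pics/t6c.png

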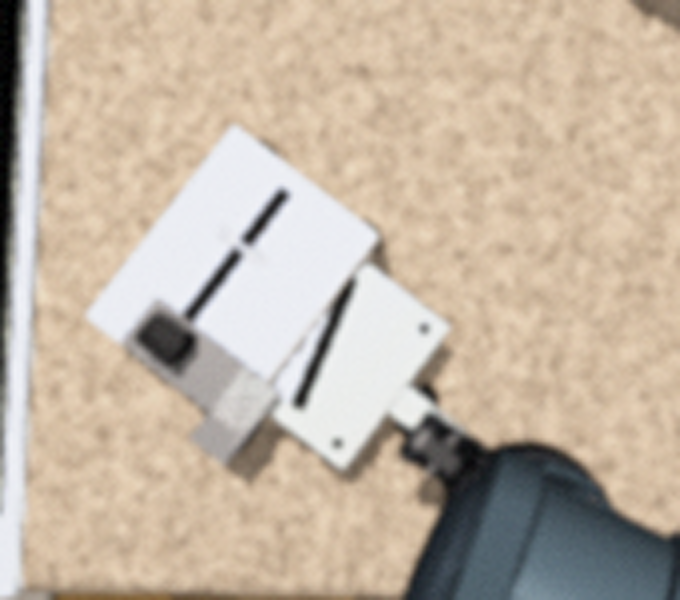

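Emit:
{"op": "jog_arm", "data": {"motion": [[[0.003, 0.005, 0.008], [-0.001, 0.03, 0.002], 0], [[0.003, 0.005, 0.008], [-0.001, 0.06, 0.002], 0], [[0.003, 0.005, 0.008], [-0.001, 0.09, 0.002], 0], [[0.003, 0.005, 0.008], [-0.001, 0.12, 0.002], 0], [[0.003, 0.005, 0.008], [-0.001, 0.135, 0.002], 0], [[0.003, 0.005, 0.008], [-0.001, 0.14, 0.002], 0], [[0.003, 0.005, 0.008], [-0.001, 0.14, 0.002], 0]]}}

```text
time_s: 8.45
eef_pos: [444.2, -94.7, 85.2]
tcp_rot: [[-0.811, 0.585, -0.0], [0.585, 0.811, -0.0], [0.0, -0.0, -1.0]]
contact_force: [0.8, 0.1, -1.2]
finger_gap: 10.7
```

```bash
python3 - <<'E'
from h import *
s=bot.observe(); print(s['time_s'],s['eef_pos'],s['contact_force'],s['torque'])
r=np.radians(54.2); e=np.array([np.cos(r),np.sin(r)]); q=s['eef_pos'][:2]-np.array([519.1,9]); print(q@e, q@[-e[1],e[0]])
go([519.1-123*e[0],9-123*e[1],85],54.2)
E
```

```text
8.45 [444.16799467 -94.69796993  85.19145298] [ 0.79065527  0.10511802 -1.18617483] [-0.07182751  0.12765851 -0.0376532 ]
-127.93772313335853 0.11571501607324024
turn [-0.0006, -0.0, 0.0011] shift [-0.0003, 0.0123, 0.0005] mm 5.0 rows>= 0.09885576149513797
```

Emit:
{"op": "jog_arm", "data": {"motion": [[[0, 0, 0], [0, 0, 0.008], 0], [[0, 0, 0], [0, 0.003, 0.01], 0], [[0, 0, 0], [0, 0.006, 0.01], 0], [[0, 0, 0], [0, 0.009, 0.01], 0], [[0, 0, 0], [0, 0.012, 0.01], 0], [[0, 0, 0], [0, 0.0135, 0.01], 0], [[0, 0, 0], [0, 0.0135, 0.01], 0]]}}

```text
time_s: 9.15
eef_pos: [447.5, -90.2, 81.2]
tcp_rot: [[-0.812, 0.584, 0.0], [0.584, 0.812, -0.0], [-0.0, -0.0, -1.0]]
contact_force: [-0.6, 0.0, -0.5]
finger_gap: 11.0
```

```bash
cat > q.py <<'E'
from h import *
s=bot.observe(); print(s['time_s'],s['eef_pos'],s['contact_force'],s['finger_gap'])
r=np.radians(54.2); e=np.array([np.cos(r),np.sin(r)]); q=s['eef_pos'][:2]-np.array([519.1,9]); print('caddy frame',q@e, q@[-e[1],e[0]],'Fx',s['contact_force'][:2]@e)
E
python3 q.py
```

```text
9.15 [447.4976438  -90.18705036  81.24858851] [-0.56873867  0.01502287 -0.53954326] 10.967100633971866
caddy frame -122.33137566217538 0.053854100390057835 Fx -0.3205035411943525
```

No wall contact yet; keep pushing in small steps.

Emit:
{"op": "jog_arm", "data": {"motion": [[[0, 0, 0], [0, 0.0025, 0.002], 0], [[0, 0, 0], [0, 0.005, 0.002], 0], [[0, 0, 0], [0, 0.0075, 0.002], 0], [[0, 0, 0], [0, 0.0075, 0.002], 0]]}}

```text
time_s: 9.55
eef_pos: [448.1, -89.8, 80.5]
tcp_rot: [[-0.811, 0.585, -0.002], [0.585, 0.811, -0.002], [0.0, -0.003, -1.0]]
contact_force: [-2.8, -5.7, 4.2]
finger_gap: 10.7
```

```bash
python3 q.py
```

```text
9.55 [448.07557509 -89.8374489   80.51920674] [-2.83164327 -5.70438324  4.23275095] 10.660563657199392
caddy frame -121.70976122361904 -0.21038300279920136 Fx -6.28301032186358
```

Emit:
{"op": "jog_arm", "data": {"motion": [[[0, 0, 0], [0, 0, 0], 0], [[0, 0, 0], [0, 0, 0], 0], [[0, 0, 0], [0, 0, 0], 0.5], [[0, 0, 0], [0, 0, 0], 0.5], [[0, 0, 0], [0, 0, 0], 0.5], [[0, 0, 0], [0, 0, 0], 0.5], [[0, 0, 0], [0, 0, -0.12], 0.5], [[0, 0, 0], [0, 0, -0.24], 0.5], [[0, 0, 0], [0, 0, -0.3], 0.5], [[0, 0, 0], [0, 0, -0.3], 0.5]]}}

```text
time_s: 10.55
eef_pos: [451.9, -89.8, 204.6]
tcp_rot: [[-0.811, 0.585, 0.008], [0.585, 0.811, -0.001], [-0.006, 0.004, -1.0]]
contact_force: [-0.0, 0.8, 0.4]
finger_gap: 42.8
```

```bash
python3 - <<'E'
from h import *
s=bot.observe(); print(s['time_s'],s['eef_pos'],s['contact_force'],s['finger_gap'],s['joint_positions'])
for n in ['wrist','scene']:
    c=vision.get_calibration(n); im,d=vision.camera(n)
    cv2.imwrite(f'pics/{n}7.png',im);np.savez(f'pics/{n}7.npz',d=d,T=c['T'],K=c['camera_matrix'])
a=cv2.imread('pics/scene7.png')[150:310,210:410]; cv2.imwrite('pics/s7c.png',cv2.resize(a,None,fx=3.7,fy=3.7,interpolation=cv2.INTER_CUBIC))
E
```

```text
10.55 [451.93321794 -89.77712595 204.63286518] [-0.03386937  0.82770321  0.42565882] 42.83776867828214 [-30.82652516   1.72704845  38.04361118 120.02737315  -1.27968925
  58.18383905  62.05500379]
```

View pics/s7c.png

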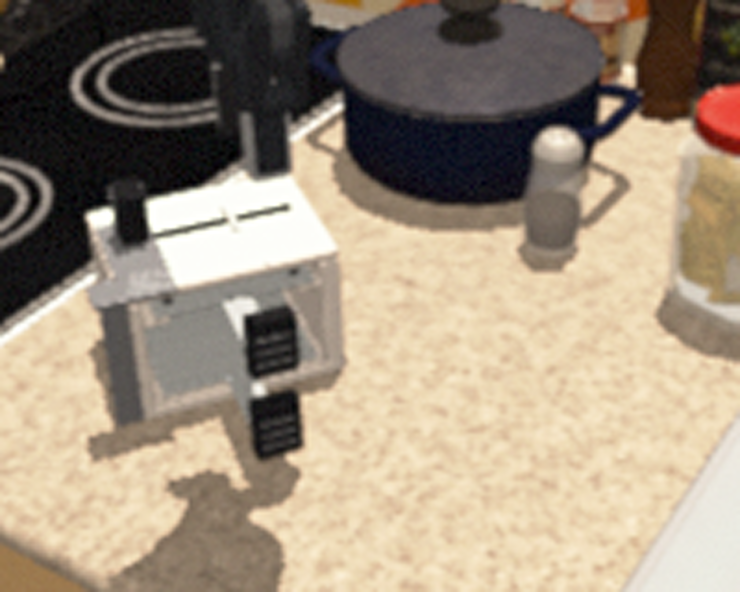

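View pics/wrist7.png

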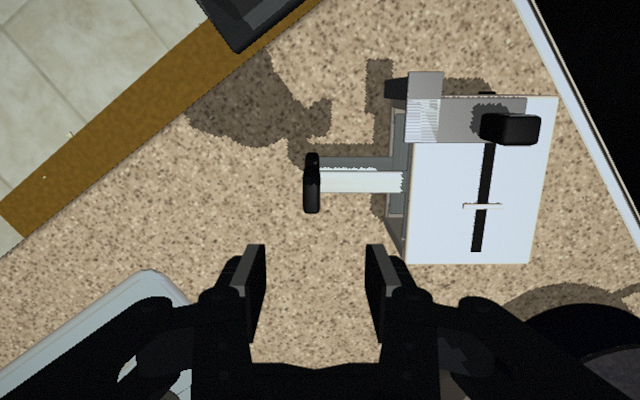

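```bash
python3 - <<'E'
from fit import *
im,d,c=load('wrist7'); P=cloud(d,c); v=cv2.cvtColor(im,cv2.COLOR_BGR2HSV)[...,2]
r=np.radians(54.2); R=np.array([[np.cos(r),-np.sin(r)],[np.sin(r),np.cos(r)]])
def f(nm,z,cen,rad=35):
    q=(np.abs(P[...,2]-z)<3)&(np.hypot(P[...,0]-cen[0],P[...,1]-cen[1])<rad)&(v<110)
    W=P[q]; m=cv2.minAreaRect(W[:,:2].astype(np.float32)); print(nm,q.sum(),np.median(W[:,2]),m,(np.array(m[0])-[519.1,9])@R)
f('grip',110,(446,-91)); f('knob',127.5,(487,39))
q=(np.abs(P[...,2]-90.5)<3)&(np.hypot(P[...,0]-520,P[...,1]-9)<100)&(v>185); W=P[q];m=cv2.minAreaRect(W[:,:2].astype(np.float32)); print('roof',m,((W[:,:2]-[519.1,9])@R).min(0),((W[:,:2]-[519.1,9])@R).max(0))
E
```

```text
grip 626 110.2970373596222 ((448.0917053222656, -90.23712158203125), (11.67656421661377, 27.252609252929688), 54.318885803222656) [-122.02448578   -0.45725725]
knob 1187 127.91040987349217 ((486.3033142089844, 39.5394287109375), (24.294153213500977, 18.400053024291992), 54.559486389160156) [ 5.58475261 44.46447844]
roof ((518.020751953125, 7.031768798828125), (105.5430908203125, 128.90850830078125), 54.341590881347656) [-55.12742444 -64.62533206] [50.6282697  64.12321224]
```

```bash
python3 - <<'E'
from h import *
go([486.3,39.5,180],54.3)
go([486.3,39.5,101],54.3)
E
```

```text
turn [-0.003, -0.0, -0.0037] shift [0.1117, 0.3165, 0.0513] mm 136.0 rows>= 2.7161508426972687
turn [-0.003, -0.0, -0.0037] shift [0.1117, 0.3168, 0.2488] mm 167.0 rows>= 3.3439293391674414
```

Emit:
{"op": "jog_arm", "data": {"motion": [[[-0.003, 0, -0.004], [0.03, 0.1, 0], 0.7], [[-0.003, 0, -0.004], [0.07, 0.2, 0], 0.7], [[-0.003, 0, -0.004], [0.112, 0.317, 0.02], 0.7], [[-0.003, 0, -0.004], [0.112, 0.317, 0.05], 0.7], [[-0.003, 0, -0.004], [0.112, 0.317, 0.05], 0.7], [[-0.003, 0, -0.004], [0.112, 0.317, 0.05], 0.7]]}}

```text
time_s: 11.25
eef_pos: [484.5, 38.1, 178.7]
tcp_rot: [[-0.811, 0.585, -0.004], [0.585, 0.811, -0.002], [0.002, -0.004, -1.0]]
contact_force: [0.5, -0.0, 0.3]
finger_gap: 59.8
```

```bash
python3 - <<'E'
from h import *
s=bot.observe(); print(s['time_s'],s['eef_pos'],s['finger_gap'])
go([486.3,39.5,101],54.3)
im,d=vision.camera('wrist'); cv2.imwrite('pics/w8.png',im)
E
```

```text
11.25 [484.54996837  38.11175588 178.72034604] 59.76542484168003
turn [-0.0085, -0.0043, -0.0029] shift [-0.0019, 0.0062, 0.1943] mm 78.0 rows>= 1.5550488122433337
```

View pics/w8.png

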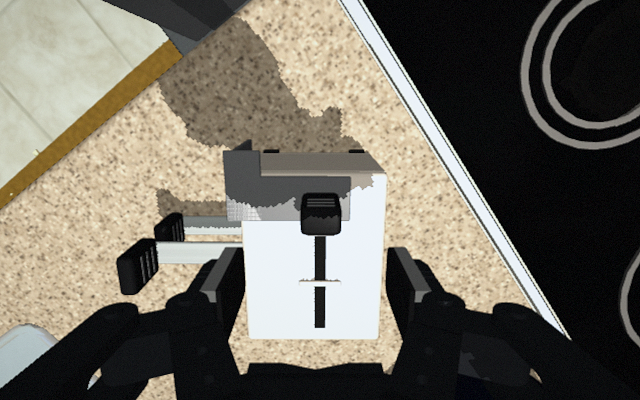

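Emit:
{"op": "jog_arm", "data": {"motion": [[[-0.008, -0.004, -0.003], [-0.002, 0.006, 0.1], 0.7], [[-0.008, -0.004, -0.003], [-0.002, 0.006, 0.17], 0.7], [[-0.008, -0.004, -0.003], [-0.002, 0.006, 0.194], 0.7], [[-0.008, -0.004, -0.003], [-0.002, 0.006, 0.194], 0.7], [[-0.008, -0.004, -0.003], [-0.002, 0.006, 0.194], 0], [[-0.008, -0.004, -0.003], [-0.002, 0.006, 0.194], 0], [[-0.008, -0.004, -0.003], [-0.002, 0.006, 0.194], 0], [[-0.008, -0.004, -0.003], [-0.002, 0.006, 0.194], 0], [[-0.008, -0.004, -0.003], [-0.002, 0.006, 0.194], 0]], "grip_force": 40}}

```text
time_s: 12.2
eef_pos: [488.5, 39.0, 103.6]
tcp_rot: [[-0.811, 0.585, 0.004], [0.585, 0.811, 0.001], [-0.002, 0.004, -1.0]]
contact_force: [-0.8, -1.2, 6.5]
finger_gap: 23.2
```

```bash
python3 q.py
```

```text
12.2 [488.47897679  39.03695433 103.6119518 ] [-0.83677537 -1.16288938  6.51528054] 23.230559756877806
caddy frame 6.44988434879601 42.405950998799725 Fx -1.432655676431738
```

Emit:
{"op": "jog_arm", "data": {"motion": [[[0, 0, 0], [-0.02, 0, 0], 0], [[0, 0, 0], [-0.04, 0, 0], 0], [[0, 0, 0], [-0.06, 0, 0], 0], [[0, 0, 0], [-0.08, 0, 0], 0], [[0, 0, 0], [-0.095, 0, 0], 0], [[0, 0, 0], [-0.105, 0, 0], 0], [[0, 0, 0], [-0.105, 0, 0], 0]]}}

```text
time_s: 12.9
eef_pos: [523.7, 13.6, 103.7]
tcp_rot: [[-0.811, 0.585, 0.006], [0.585, 0.811, 0.0], [-0.004, 0.004, -1.0]]
contact_force: [0.0, 0.2, -0.9]
finger_gap: 22.7
```

```bash
python3 q.py
```

```text
12.9 [523.68160747  13.64961469 103.73165341] [ 0.03559394  0.21475513 -0.86554306] 22.668420817171892
caddy frame 6.451180703616345 -0.9961482491226432 Fx 0.19500106232522246
```

Emit:
{"op": "jog_arm", "data": {"motion": [[[0, 0, 0], [-0.004, 0, 0], 0], [[0, 0, 0], [-0.008, 0, 0], 0], [[0, 0, 0], [-0.011, 0, 0], 0], [[0, 0, 0], [-0.011, 0, 0], 0]]}}

```text
time_s: 13.3
eef_pos: [525.5, 12.4, 103.6]
tcp_rot: [[-0.811, 0.585, 0.002], [0.585, 0.811, 0.002], [0.0, 0.003, -1.0]]
contact_force: [-5.1, 2.5, 5.3]
finger_gap: 23.2
```

```bash
python3 q.py
```

```text
13.3 [525.49451784  12.35905394 103.62902169] [-5.12636764  2.53817729  5.3480047 ] 23.151054732249026
caddy frame 6.4649294058136215 -3.221457674502222 Fx -0.9400843303776721
```

End stop felt (about 5.7 N against the slide). Hold briefly, release, rise and check.

Emit:
{"op": "jog_arm", "data": {"motion": [[[0, 0, 0], [-0.002, 0, 0], 0], [[0, 0, 0], [-0.002, 0, 0], 0], [[0, 0, 0], [-0.002, 0, 0], 0], [[0, 0, 0], [0, 0, 0], 0.7], [[0, 0, 0], [0, 0, 0], 0.7], [[0, 0, 0], [0, 0, 0], 0.7], [[0, 0, 0], [0, 0, 0], 0.7], [[0, 0, 0], [0, 0, 0], 0.7], [[0, 0, 0], [0, 0, -0.1], 0.7], [[0, 0, 0], [0, 0, -0.2], 0.7], [[0, 0, 0], [0.12, 0, -0.3], 0.7], [[0, 0, 0], [0.24, 0, -0.3], 0.7], [[0, 0, 0], [0.24, 0, -0.3], 0.7]]}}

```text
time_s: 14.6
eef_pos: [444.5, 71.7, 224.6]
tcp_rot: [[-0.815, 0.58, 0.001], [0.58, 0.815, 0.006], [0.003, 0.006, -1.0]]
contact_force: [0.5, 0.4, -0.0]
finger_gap: 59.7
```

```bash
python3 - <<'E'
from fit import *
s=bot.observe(); print(s['time_s'],s['eef_pos'],s['contact_force'])
r=np.radians(54.2); R=np.array([[np.cos(r),-np.sin(r)],[np.sin(r),np.cos(r)]])
for n in ['wrist','scene','top']:
    c=vision.get_calibration(n); im,d=vision.camera(n); cv2.imwrite(f'pics/{n}9.png',im)
    P=cloud(d,c); v=cv2.cvtColor(im,cv2.COLOR_BGR2HSV)[...,2]
    for nm,z,cen in [('grip',110,(446,-91)),('knob',127.5,(523,13))]:
        q=(np.abs(P[...,2]-z)<4)&(np.hypot(P[...,0]-cen[0],P[...,1]-cen[1])<35)&(v<110)
        W=P[q]
        if len(W)>20:
            m=cv2.minAreaRect(W[:,:2].astype(np.float32)); print(n,nm,len(W),np.median(W[:,2]),(np.array(m[0])-[519.1,9])@R,m[1])
a=cv2.imread('pics/scene9.png')[150:310,210:410]; cv2.imwrite('pics/s9c.png',cv2.resize(a,None,fx=3.7,fy=3.7,interpolation=cv2.INTER_CUBIC))
E
```

```text
14.6 [444.47894528  71.71087369 224.58136635] [ 0.46880764  0.38788533 -0.00051115]
wrist grip 294 110.00172040780893 [-121.10550121    5.03141083] (11.030287742614746, 18.29278564453125)
wrist knob 652 127.78279565565107 [ 6.48343119 -0.73708579] (22.696067810058594, 20.460498809814453)
scene grip 56 108.84980768767605 [-123.99992898    0.54390829] (11.706975936889648, 25.546152114868164)
scene knob 52 126.68869356935687 [4.70812119 1.91329645] (22.461441040039062, 19.873125076293945)
top grip 73 109.60765081586612 [-121.75771725   -2.42089983] (11.111539840698242, 26.8062801361084)
top knob 97 126.87523623676122 [ 6.18925165 -1.77229912] (21.991748809814453, 18.218299865722656)
```

View pics/s9c.png

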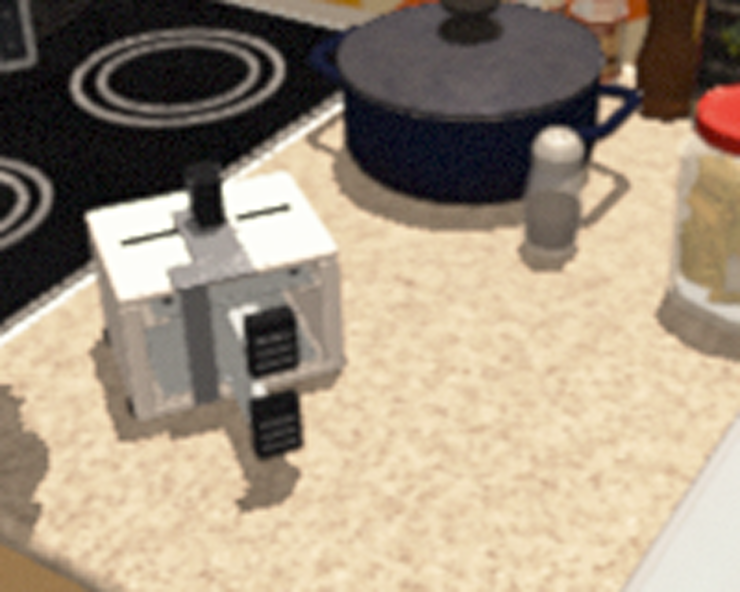

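View pics/wrist9.png

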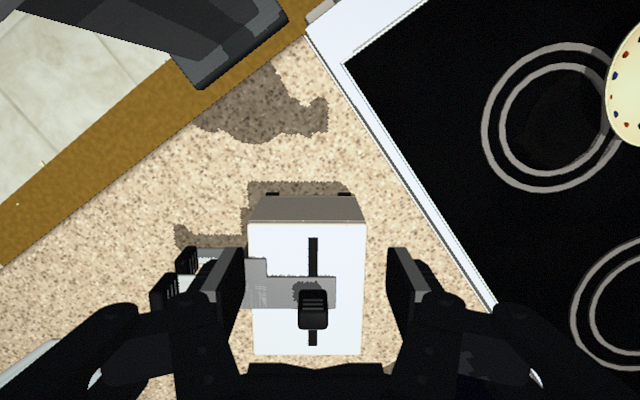

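```bash
python3 -c "
from cell import bot
print(bot.job_done(), bot.observe()['time_s'])"
```

```text
the job is handed in; nothing more can be done
the job is handed in; nothing more can be done
```

I put the insert into the caddy's upper slot, pushed it home, and then slid the lock knob to its end stop. I handed the job in at about 15 s; `job_done` gives no verdict.

- **Insert:** I gripped it by its black grip and pushed until it met the back wall at about 6 N. After release the wrist camera put the grip at x = -122.0 mm in the caddy's frame (home is -123) and y = -0.5 mm. Its top was at 110.3 mm (expected 110). After locking, the scene and top cameras gave x = -124.0 and -121.8 mm, within the 6 mm limit.
- **Lock:** I gripped the knob and slid it along until I felt about 5.7 N at the stop. The cameras show it moved about 45 mm (44.6 to 45.2), the arm's own reading 45.6 mm, and the limit is 42 mm. The scene picture shows the bolt in front of the plates, beside the strip.
- **At the end:** The arm stood clear of everything with the force reading near zero. I never moved near the salt shaker or the pasta jar.

The cameras disagreed by 2 to 4 mm on single points, such as the knob's sideways position. The last wrist reading of the grip's y (5.0 mm) is unreliable because a finger partly hid the grip. The other two cameras gave +0.5 and -2.4 mm.

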